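Find the flush release of the capsule box and press it

ROBOT

A 6-joint arm with a two-finger parallel gripper is mounted at the origin on the work surface. World frame = base frame: x ahead of the robot, y to its left, z up, the work surface at z = 0. Lengths are in m, angles in rad, forces in N, time in s.
With the tool pointing down it reaches from about 0.425 to 0.95 m from the base axis. Payload 3.5 kg.
Tool frame: the origin (TCP) lies midway between the tips of the shut fingers; the grasp point (between the pads) lies 19 mm behind it (ctrl.grip_point_offset is the distance from the TCP to the grasp point, in m); z points along the fingers, y is the line along which they close (so a half turn about z gives the same grasp; the last joint's range is limited). The gripper opens to 85 mm and grips with 20 to 120 N. Pads are 22 mm wide; open, the fingers measure 114 mm over their backs; the gripper's body (76 mm by 85 mm) begins 54 mm behind the grasp point. The pads swing forward as they close: fully open they stand 13 mm farther back than shut.
Start: joints at [-1.318, 0.286, 1.577, -0, 1.279, -0.15], TCP at [0.265, -0.621, 0.231] pointing down, gripper open.
Joint ranges: [-2.77, 2.77], [-0.9, 2.22], [0.21, 2.48], [-1.53, 4.67], [0.24, 2.81], [-2.84, 2.84]. Speed limits (rad/s): [2.79, 2.79, 3.14, 3.14, 3.14, 3.14].

INTERFACE

Orientations are given as a unit quaternion [w, x, y, z].
In Python, from plant import ctrl gives the robot as it stands. The module is installed in compiled form; this text tells all that it offers.
- The arm moves only by the tool move_arm, never from a script. Its argument "moves" is text: rows parted by semicolons, each of 7 numbers parted by spaces: the shift along the world's x, y, z in m, then the turn, a rotation vector about the world's x, y, z in degrees, then the opening, from 0 (shut) to 1 (fully open). A call has 1 to 10 rows; each row shifts and turns the commanded pose from where the row before left it; what a row does not reach is not made up. A row lasts 1/12 s, in which the tool goes at most 41.7 mm and 7.16 degrees, less where a joint would pass 70% of its speed; a pose out of reach is approached as far as the arm can. A call with a gripper value outside its range is refused whole. The fingers move at their own pace and stop on an object; "grip_force" is the grip in N (left out, the last holds). Time passes only in rows, so rows that do not move let the fingers close. It gives the time, the measured TCP pose, the force, the opening and the grip force at its end, in the units of the state.
- ctrl.sense(): the state, without advancing time (a new reading comes with each control period).
- ctrl.grab_frame(name): name is "side" or "top"; returns (picture, depth): 480x640x3 uint8, blue, green, red; 480x640 float32, m along the optical axis (not along the pixel's ray), 0 where there is no reading.
- ctrl.camera_info(name): a dict with "fx", "fy", "cx", "cy" (pixels), "rvec" (rotation vector, rad) and "tvec" (3), from world to camera coordinates, as OpenCV has them. Camera axes: x right, y down, z forward; pixel columns grow to the right and rows downward; lengths in m; the calibration is good to about 2 mm. A picture is of the moment at which its call begins. camera_info takes no time and is no camera call.
- ctrl.finish_job(): hands the job in; it is judged then, once.
The state is a dict: "time": time; "qpos": joint angles; "qd": joint speeds; "effort": joint torques, N m; "eef_pos": TCP position; "tcp_rot": TCP orientation; "contact_force": force on the tool from outside, world axes, zero at the start; "torque": the same for the moment, N m; "grip_width": finger opening in m; "grasp_force": force on a finger pad.
Only numpy, scipy, OpenCV 4.12 (cv2) and the standard library are available. Lean on these libraries where they do the work, as an engineer would, in place of code of your own. Each camera call takes 0.05 s, during which the arm holds its last target. There are 200 camera calls.

TASK

The white capsule box on the worktop has no handle: its drawer is let go by a flush push-release hidden somewhere along the grey panel inset in its top. With the fingertips, feel along the panel for the spot that gives, press it fully in so that the drawer springs out by itself, then take the hand away so that the release comes back up, and leave the drawer standing out. Do not grasp, lift or shift anything: the cup, jar, tumbler and tin stay standing where they are.

Things in the scene. Friction and masses are not known exactly. Their poses are not given: they have to be found in the camera images.
- pod_box: white capsule box, fixed to the worktop, 240 (x) by 430 (y) by 90 mm high; origin at the centre of its underside, z up, -x towards the handleless drawer front that faces the robot, y along its length. The rear half of its top is a plain white deck.
- panel_mid (a point): centre of the grey panel inset in the box's top, on the panel's surface (88 mm above the worktop, 2 mm below the white surround), axes as the box's. The visible panel is 100 mm (x) by 190 mm (y), rigid except at the release. The release's centre lies on the panel's lengthwise centre line, anywhere within 60 mm either side of the middle along y; its place is not reported.
- release (a joint): release: square plate 48 by 48 mm, same grey as the panel, sunk 3 mm below it in a 52 mm square opening, sides parallel to the box. Value: how far it is pressed straight down, in m, 0 at rest, 0.007 fully in; it springs back. The spring takes about 1.6 N at first, 4.4 N fully in, the catch up to 0.5 N more; the catch lets go at about 0.0045.
- drawer (a joint): how far the drawer stands out of the box towards -x, in m: 0 shut and caught, 0.07 fully out. Once the catch lets go, a spring drives it out in about half a second and it stays out. Its front spans 8 to 72 mm above the worktop, so it passes below the panel.
- cup: white ceramic cup with one handle at its +y side, 60 mm wide and 58 mm high, loose, on the rear deck of the box; origin at the centre of its foot, z up
- jar: glass jar with steel lid, 60 mm wide and 65 mm high, loose, on the rear deck of the box; origin at the centre of its foot, z up
- tumbler: white ceramic tumbler, 68 mm wide and 95 mm high, loose, on the worktop at one end of the box; origin at the centre of its foot, z up
- tin: steel tin, 70 mm wide and 90 mm high, loose, on the worktop at the other end of the box; origin at the centre of its foot, z up
There are look-alikes about, which are no part of the job. What is shaped like the tin but green is not meant. Leave any orange look-alike of the tumbler alone.

How it is judged:
On the way:
1. the release is pressed in (value of joint release above 0.0045 m), for 0.05 s.
At the end, for the whole second after the job is handed in: the drawer stands out at least 62 mm and is at rest, the release is back up (within 1.5 mm), and cup, jar, tumbler and tin stand upright within 20 mm of where they were (value of joint drawer above 0.062 m and velocity of joint drawer below 0.01 m/s and value of joint release below 0.0015 m and angle between each of cup, jar, tumbler, tin's own z axis and vertical below 0.1 rad and distance of each of cup, jar, tumbler, tin from where it was at the start of the episode below 0.02 m); the robot touches nothing.
It fails at once if the cup, jar, tumbler or tin is lifted, tipped or shifted more than 20 mm (distance of any of cup, jar, tumbler, tin from where it was at the start of the episode above 0.02 m or angle between any of cup, jar, tumbler, tin's own z axis and vertical above 0.3 rad).
It also fails if it takes over 51 s, if anything falls off the work surface, if the arm or the gripper's body presses on something with over 40 N, if the wrist force passes 120 N, or if a joint passes its speed limit or range.

## Working session

There is one attempt and no reset: what is moved stays moved. The work goes in short steps, Python scripts to look and compute and a tool call to move; the robot and the scene stay as the last step left them, time stands still between calls to the robot, and variables do not carry over. Pictures are saved under pics/ and viewed, at most 10 in all, crops included, and the job is handed in when it is done.

Besides the shell and the picture viewer there is one more tool, called after "Request:" in YAML: its name, and indented under it one key for each argument. move_arm: Moves the arm, as the interface text tells. Its arguments: {"type":"object","properties":{"moves":{"type":"string"},"grip_force":{"type":"number"}},"required":["moves"]}

```bash
mkdir -p pics
cat > h.py <<'E'
import numpy as np,cv2
from plant import ctrl
def cam(n):
    i=ctrl.camera_info(n);K=np.array([[i['fx'],0,i['cx']],[0,i['fy'],i['cy']],[0,0,1.]])
    return K,cv2.Rodrigues(np.array(i['rvec'],float))[0],np.array(i['tvec'],float).ravel()
def plane(n,uv,z):
    K,R,t=cam(n);C=-R.T@t;d=R.T@np.linalg.inv(K)@np.array([uv[0],uv[1],1.]);return C+d*(z-C[2])/d[2]
def cloud(n,D):
    K,R,t=cam(n);v,u=np.mgrid[:480,:640];p=np.stack([(u-K[0,2])/K[0,0]*D,(v-K[1,2])/K[1,1]*D,D],-1);return (p-t)@R
E
python3 - <<'E'
from h import *
for n in('top','side'):
    im,D=ctrl.grab_frame(n);cv2.imwrite(f'pics/{n}0.png',im);np.savez(f'{n}0.npz',im=im,D=D)
    K,R,t=cam(n);print(n,-R.T@t,K[0,0])
s=ctrl.sense();print(s['time'],s['eef_pos'],s['tcp_rot'],s['contact_force'],s['grip_width'])
E
```

```text
top [ 0.5003675  -0.02524552  1.26585071] 453.8363406234853
side [0.00972784 0.59538747 0.96331715] 462.87885169522553
0.1 [ 0.26448188 -0.62035215  0.23003389] [-1.10316732e-03  9.79783348e-01  2.00058417e-01 -6.54043559e-05] [ 0.11328577  0.13937573 -0.77966025] 0.08522066189298562
```

View pics/top0.png

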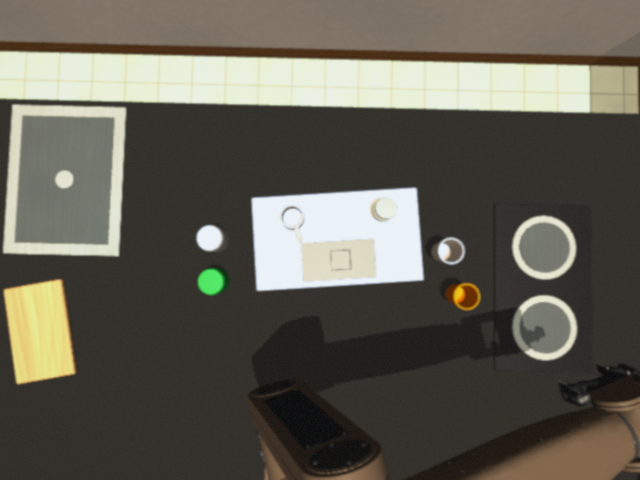

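View pics/side0.png

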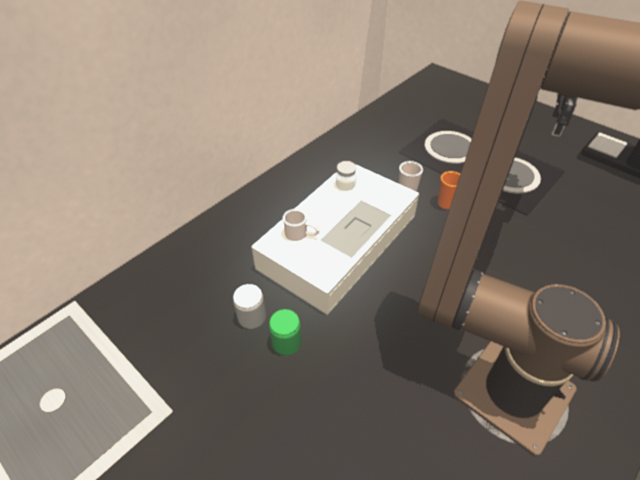

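The top view shows the white box with corners near (252,197), (417,188), (424,281) and (257,291). The grey panel spans about (302,241) to (376,280), with a faint square near (341,260).

The candidates are:
- **Tin:** steel at (210,238) against green at (211,282). Steel fits the description.
- **Tumbler:** white at (451,250) against orange at (466,296). White fits the description.

Both only have to be avoided. I'll measure the panel and the square next.

Run:
```python
from h import *
f=np.load('top0.npz');im,D=f['im'],f['D']
c=im[180:300,245:430];cv2.imwrite('pics/crop.png',cv2.resize(c,None,fx=4.3,fy=4.3,interpolation=cv2.INTER_CUBIC)[:600,:800])
def big(m,z,nm):
    cs=cv2.findContours(m.astype(np.uint8),cv2.RETR_EXTERNAL,cv2.CHAIN_APPROX_NONE)[0];k=max(cs,key=cv2.contourArea)
    P=np.array([plane('top',p[0],z)[:2] for p in k],np.float32);print(nm,cv2.minAreaRect(P),cv2.minAreaRect(k))
g=im.astype(int);print(im[250,320],im[205,340],im[260,341],im[250,341])
R=np.zeros(im.shape[:2],bool);R[180:300,245:430]=1
big(R&(g.min(2)>110),.09,'box')
big(R&(g[...,2]-g[...,0]>15)&(np.arange(480)[:,None]>236),.088,'panel')
# dark square outline
gr=cv2.cvtColor(im,cv2.COLOR_BGR2GRAY).astype(int);print(gr[244:278:2,322:360:2])
P=cloud('top',D)
for u,v in((320,260),(341,260),(341,205),(292,217),(384,208),(299,235)):print(u,v,P[v,u].round(4))
```

```text
[196 219 222] [248 241 235] [197 220 223] [176 194 198]
box ((0.5665119290351868, -0.08419248461723328), (0.2446839064359665, 0.4355435371398926), 4.907594680786133) ((336.7043151855469, 238.7685089111328), (94.19121551513672, 168.48374938964844), 86.42366790771484)
panel ((0.5117605328559875, -0.08896273374557495), (0.09536587446928024, 0.18430790305137634), 4.894656658172607) ((338.09490966796875, 259.65350341796875), (36.81869125366211, 71.11060333251953), 86.34777069091797)
[[217 218 218 217 216 217 217 216 217 216 217 217 217 216 216 216 216 217
  216]
 [217 217 217 217 217 217 217 217 217 218 217 216 217 217 216 216 216 217
  217]
 [217 217 217 217 217 215 217 215 215 215 211 206 209 210 210 216 218 215
  217]
 [218 218 218 218 202 198 202 196 190 190 186 172 182 178 191 215 216 217
  217]
 [217 217 219 217 200 203 211 217 218 217 216 213 215 197 190 217 216 217
  217]
 [218 218 218 215 191 210 217 216 217 217 217 217 217 206 189 216 216 218
  217]
 [218 218 218 216 188 208 218 217 218 218 218 217 218 215 193 217 217 217
  218]
 [218 218 218 217 191 205 216 217 218 217 218 218 
[... 258 characters left out ...]
 217 218
  217]
 [219 219 219 219 215 212 218 218 218 218 219 219 218 214 184 209 218 218
  217]
 [220 220 220 219 216 206 214 205 198 200 202 207 209 204 181 211 218 219
  218]
 [219 219 219 220 211 196 200 192 192 194 201 206 208 211 210 219 218 219
  218]
 [220 220 219 220 219 219 218 218 219 219 218 219 218 219 218 218 219 218
  218]
 [219 220 219 219 220 219 220 219 221 220 219 219 219 218 218 220 218 219
  219]
 [220 220 221 219 220 219 220 220 220 219 219 219 219 219 219 218 218 218
  220]]
320 260 [ 0.5097 -0.0421  0.086 ]
341 260 [ 0.5109 -0.0967  0.0841]
341 205 [ 0.6539 -0.0936  0.0914]
292 217 [0.6198 0.0332 0.0893]
384 208 [ 0.6406 -0.196   0.1546]
299 235 [0.5701 0.0122 0.1412]
```

View pics/crop.png

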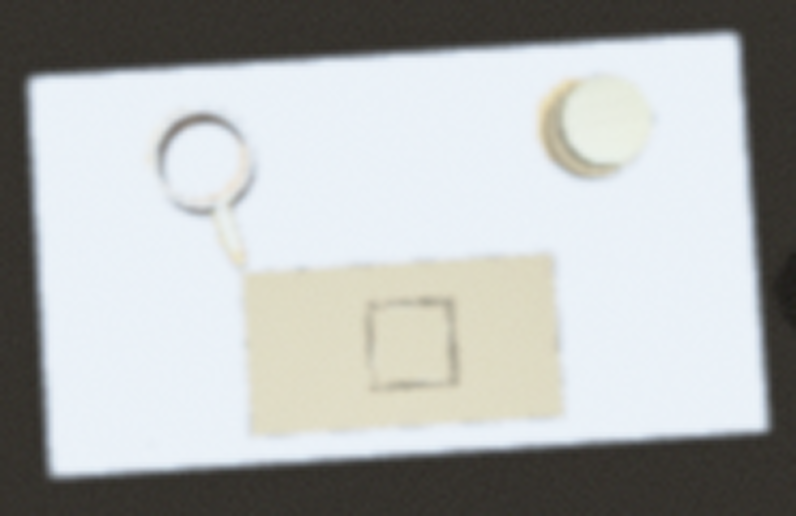

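The crop shows the recessed square outline at (412,343), which is full-picture (341,260), or about world (0.511, -0.096). Depth there is 2 mm below the panel, so it matches the release. The box yaw is about +4.9°. The cup handle tip is at crop (240,268), about 110 mm away. I'll approach high with the fingers shut.

Request:
move_arm:
  moves: "0.018 0.037 0 0 0 -6 0;0.018 0.037 0 0 0 -6 0;0.018 0.037 0 0 0 -6 0;0.018 0.037 0 0 0 0 0;0.018 0.037 0 0 0 0 0;0.018 0.037 0 0 0 0 0;0.018 0.037 0 0 0 0 0;0.018 0.037 0 0 0 0 0;0.018 0.037 0 0 0 0 0;0.018 0.037 0 0 0 0 0"

```text
time: 0.93
eef_pos: [0.4448, -0.2488, 0.231]
tcp_rot: [-0.0, 0.999, 0.044, -0.0]
contact_force: [0.9, -0.3, -0.6]
grip_width: 0.0002
grasp_force: 0.0
```

Request:
move_arm:
  moves: "0.018 0.037 0 0 0 0 0;0.018 0.037 0 0 0 0 0;0.018 0.037 0 0 0 0 0;0.012 0.04 0 0 0 0 0;0 0 0 0 0 0 0;0 0 0 0 0 0 0"

```text
time: 1.43
eef_pos: [0.5107, -0.0979, 0.2308]
tcp_rot: [-0.0, 0.999, 0.047, -0.0]
contact_force: [0.2, -0.3, 0.3]
grip_width: 0.0003
grasp_force: 0.0
```

Now I'll go down to about 91 mm, then move in small steps.

Request:
move_arm:
  moves: "0 0.002 -0.04 0 0 0 0;0 0 -0.04 0 0 0 0;0 0 -0.03 0 0 0 0;0 0 -0.02 0 0 0 0;0 0 -0.01 0 0 0 0;0 0 0 0 0 0 0;0 0 0 0 0 0 0"

```text
time: 2.02
eef_pos: [0.5107, -0.0991, 0.0917]
tcp_rot: [0.0, 0.999, 0.044, 0.0]
contact_force: [1.3, -0.4, 1.8]
grip_width: 0.0003
grasp_force: 0.0
```

Request:
move_arm:
  moves: "0 0 -0.002 0 0 0 0;0 0 -0.002 0 0 0 0;0 0 -0.002 0 0 0 0;0 0 -0.001 0 0 0 0;0 0 0 0 0 0 0;0 0 0 0 0 0 0"

```text
time: 2.52
eef_pos: [0.5111, -0.0982, 0.085]
tcp_rot: [0.0, 0.999, 0.044, 0.001]
contact_force: [0.3, -0.0, 2.0]
grip_width: -0.0
grasp_force: 0.8
```

Request:
move_arm:
  moves: "0 0 -0.001 0 0 0 0;0 0 -0.001 0 0 0 0;0 0 0 0 0 0 0;0 0 0 0 0 0 0"

```text
time: 2.85
eef_pos: [0.5111, -0.0982, 0.0828]
tcp_rot: [0.0, 0.999, 0.044, 0.001]
contact_force: [0.8, -1.1, 3.3]
grip_width: -0.0
grasp_force: 1.7
```

It gives softly: 3.3 N at 2.2 mm below the plate's rest height. I'll keep pressing.

Request:
move_arm:
  moves: "0 0 -0.001 0 0 0 0;0 0 -0.001 0 0 0 0;0 0 -0.001 0 0 0 0;0 0 0 0 0 0 0;0 0 0 0 0 0 0"

```text
time: 3.27
eef_pos: [0.5111, -0.0982, 0.0795]
tcp_rot: [0.0, 0.999, 0.044, 0.001]
contact_force: [2.1, -1.1, 2.8]
grip_width: 0.0001
grasp_force: 1.7
```

Request:
move_arm:
  moves: "0 0 -0.001 0 0 0 0;0 0 -0.001 0 0 0 0;0 0 0 0 0 0 0;0 0 0 0 0 0 0"

```text
time: 3.6
eef_pos: [0.5111, -0.0982, 0.078]
tcp_rot: [0.0, 0.999, 0.044, 0.0]
contact_force: [0.7, 0.2, 6.3]
grip_width: 0.0003
grasp_force: 3.1
```

Request:
move_arm:
  moves: "0 0 -0.001 0 0 0 0;0 0 0 0 0 0 0;0 0 0 0 0 0 0;0 0 0 0 0 0 0;0 0 0 0 0 0 0;0 0 0 0 0 0 0"

```text
time: 4.1
eef_pos: [0.5111, -0.0982, 0.078]
tcp_rot: [0.0, 0.999, 0.044, 0.0]
contact_force: [-1.6, 0.7, 11.7]
grip_width: 0.0002
grasp_force: 5.6
```

Request:
move_arm:
  moves: "0 0 0.01 0 0 0 0;0 0 0.03 0 0 0 0;0 0 0.04 0 0 0 0;0 0 0.04 0 0 0 0;0 0 0.03 0 0 0 0;-0.018 -0.037 0 0 0 0 0;-0.018 -0.037 0 0 0 0 0;-0.018 -0.037 0 0 0 0 0;-0.018 -0.037 0 0 0 0 0;-0.018 -0.037 0 0 0 0 0"

```text
time: 4.93
eef_pos: [0.4185, -0.2832, 0.2251]
tcp_rot: [-0.002, 0.999, 0.045, -0.001]
contact_force: [0.1, -1.1, -0.0]
grip_width: 0.0002
grasp_force: 0.0
```

Request:
move_arm:
  moves: "-0.018 -0.037 0 0 0 0 0;-0.018 -0.037 0 0 0 0 0;-0.018 -0.037 0 0 0 0 0;-0.018 -0.037 0 0 0 0 0;0 0 0 0 0 0 0;0 0 0 0 0 0 0"

```text
time: 5.43
eef_pos: [0.3468, -0.4314, 0.2247]
tcp_rot: [-0.002, 0.999, 0.042, -0.001]
contact_force: [1.1, 0.6, 0.9]
grip_width: 0.0001
grasp_force: 0.0
```

Run:
```python
from h import *
im,D=ctrl.grab_frame('top');cv2.imwrite('pics/top1.png',im)
s=ctrl.sense();print(s['time'],s['eef_pos'],s['contact_force'])
o=np.load('top0.npz');R=np.s_[180:330,180:490]
P=cloud('top',D);print(P[260,341],P[293:325:3,300:301].round(3).tolist(),P[293:325:3,380:381].round(3).tolist())
```

```text
5.4833 [ 0.34765151 -0.43026346  0.22476824] [ 0.61687698 -0.17189931 -0.32669759]
[ 0.51091877 -0.09666045  0.08529085] [[[0.42, 0.009, 0.03]], [[0.412, 0.009, 0.032]], [[0.402, 0.009, 0.011]], [[0.396, 0.009, 0.031]], [[0.387, 0.009, 0.027]], [[0.379, 0.008, 0.029]], [[0.376, 0.007, 0.07]], [[0.368, 0.007, 0.075]], [[0.353, 0.008, 0.007]], [[0.343, 0.008, -0.005]], [[0.336, 0.008, 0.002]]] [[[0.423, -0.211, 0.009]], [[0.416, -0.208, 0.029]], [[0.408, -0.208, 0.028]], [[0.401, -0.207, 0.034]], [[0.394, -0.205, 0.049]], [[0.388, -0.201, 0.075]], [[0.373, -0.213, -0.002]], [[0.365, -0.213, -0.0]], [[0.357, -0.213, 0.001]], [[0.348, -0.213, -0.002]], [[0.34, -0.213, -0.002]]]
```

View pics/top1.png

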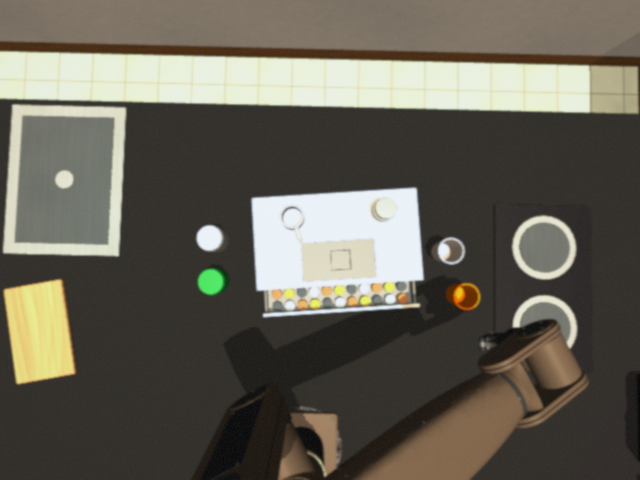

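The drawer stands out about 70 mm, with its front edge at image rows 305–316. The release is back up at z ≈ 0.085, and the cup, jar, tin and tumbler are all at their starting pixels.

```bash
python3 -c "
from plant import ctrl
print(ctrl.finish_job())"
```

```text
the job is handed in; nothing more can be done
None
```

I pressed the release fully in, the drawer sprang out about 70 mm and the release came back up; nothing else moved, and the job is handed in, though the hand-in call gave no verdict.

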